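# Seat the green filter cassette in the microscope's filter carrier

## Task

Put the filter cassette with the green window into the white-walled pocket of the filter carrier: tip it brass tongue down, slip the tongue under the yellow lip, then rock the other end down until the cassette lies flat on the pocket's floor, and let go. Leave the red and the blue cassettes standing where they are.

Things in the scene. Friction and masses are not known exactly. Their poses are not given: they have to be found in the camera images.
- green_centre (a point): black filter cassette, green window on top and green panels on both ends: body 62 long (x) x 40 wide (y) x 64 mm tall. Brass tongue at the foot of its -x end: 16 long, 32 wide, 7 thick, undersides level, tip 47 mm from body centre. Loose, 0.2 kg, stands on the table; grip across the width, at or above mid-height. Point: body centre, 32 mm above underside; x points away from the tongue, z up.
- seat (a point): fixed white-walled pocket, x from -51 to 35, y +-23 mm about this point, which lies on its floor (6 mm above table) where the cassette's underside centre rests; z up. Walls 11 mm high, top 7 mm flared. Yellow lip over the 12 mm at the -x end, 15 to 19 mm above the floor, blocks straight-down entry; at 20 degrees tongue-down the tongue passes under. Play 4 mm lengthwise, 3 sideways each way.
- red_centre (a point): bystander: the same cassette, but with red windows; point and axes as for the green one
- blue_centre (a point): bystander: the same cassette, but with blue windows; point and axes as for the green one
There are look-alikes about, which are no part of the job. What is shaped like the part that bears green_centre but turquoise is not meant.

How it is judged:
At the end, for the whole second after the job is handed in: The green cassette is flat on the floor of the pocket (upright within 4.6 degrees, at floor height within 4 mm up), over the seat point within 12 mm, lengthwise along the pocket within 10 degrees, its tongue under the lip (horizontal distance between green_centre and seat below 0.012 m and z of green_centre in the frame of seat between 0.026 and 0.036 m and angle between green_centre's own z axis and vertical below 0.08 rad and angle between the x axis of green_centre and the x axis of seat, either way round below 0.17 rad); the robot touches nothing.
It fails at once if the red cassette was displaced by more than 30 mm or tipped over (distance of red_centre from where it was at the start of the episode above 0.03 m or angle between red_centre's own z axis and vertical above 0.5 rad).
It fails at once if the blue cassette was displaced by more than 30 mm or tipped over (distance of blue_centre from where it was at the start of the episode above 0.03 m or angle between blue_centre's own z axis and vertical above 0.5 rad).
It also fails if it takes over 40 s, if anything falls off the work surface, if the arm or the gripper's body presses on something with over 40 N, if the wrist force passes 120 N, or if a joint passes its speed limit or range.

## Robot

A 6-joint arm with a two-finger parallel gripper is mounted at the origin on the work surface. World frame = base frame: x ahead of the robot, y to its left, z up, the work surface at z = 0. Lengths are in m, angles in rad, forces in N, time in s.
With the tool pointing down it reaches from about 0.375 to 0.975 m from the base axis. Payload 3.8 kg.
Tool frame: the origin (TCP) lies between the finger pads; the fingertips stand 22 mm ahead of it and the grasp point (between the pads) lies 3 mm ahead of it; z points along the fingers, y is the line along which they close (so a half turn about z gives the same grasp; the last joint's range is limited). The gripper opens to 85 mm and grips with 20 to 120 N. Pads are 22 mm wide; open, the fingers measure 114 mm over their backs; the gripper's body (76 mm by 85 mm) begins 54 mm behind the grasp point. The pads swing forward as they close: fully open they stand 13 mm farther back than shut.
Start: joints at [1.203, 0.264, 1.604, -0, 1.274, -0.037], TCP at [0.219, 0.638, 0.253] pointing down, gripper open.
Joint ranges: [-2.63, 2.63], [-0.94, 2.18], [0.31, 2.57], [-1.31, 4.45], [0, 2.66], [-2.55, 2.55]. Speed limits (rad/s): [2.57, 2.57, 3.14, 3.14, 3.14, 3.14].

## Interface

Orientations are given as a rotation vector (axis times angle).
In Python, from plant import status, read_camera, camera_info, close_job gives the robot as it stands.
- The arm moves only by the tool servo_tool, never from a script. Its argument "rows" is a list of rows, each a list of 7 numbers: the gripper's target within -1 to 1 (fully open at 1, half-way at 0, shut at -1), then the shift along the tool's x, y, z in m, then the turn, a rotation vector about the tool's x, y, z in degrees. A call has 1 to 12 rows; each row is the pose to reach, as a shift and turn from the pose commanded when the call began, along the tool's axes at that moment; what a row does not reach only later rows make up. A row lasts 1/8 s, in which the tool goes at most 62.5 mm and 10.7 degrees, less where a joint would pass 70% of its speed; a pose out of reach is approached as far as the arm can. A call with a gripper value outside its range is refused whole. The fingers move at their own pace and stop on an object; "newtons" is the grip in N (left out, the last holds). Time passes only in rows, so rows that repeat a pose let the fingers close. It gives the time, the measured TCP pose, the force, the opening and the grip force at its end, in the units of the state.
- status.observe(): the state, without advancing time (a new reading comes with each control period).
- read_camera(name): name is "scene" or "top"; returns (picture, depth): 384x512x3 uint8, red, green, blue; 384x512 float32, m along the optical axis (not along the pixel's ray), 0 where there is no reading.
- camera_info(name): a dict with "fov_y" (degrees; the focal length in pixels is half the picture's height over the tangent of half this angle, whatever the lens; pixels are square), "cx", "cy" (the principal point, pixels), "eye" and "orientation" of the camera in the world. Camera axes: x right, y down, z forward; pixel columns grow to the right and rows downward; lengths in m; the calibration is good to about 2 mm. A picture is of the moment at which its call begins. camera_info takes no time and is no camera call.
- close_job(): hands the job in; it is judged then, once.
The state is a dict: "time_s": time; "joint_positions": joint angles; "qd": joint speeds; "joint_torque": joint torques, N m; "eef_pos": TCP position; "tool_rot": TCP orientation; "ft_force": force on the tool from outside, world axes, zero at the start; "ft_torque": the same for the moment, N m; "finger_gap": finger opening in m; "grasp_force": force on a finger pad.
Only numpy, scipy, OpenCV 4.12 (cv2) and the standard library are available. Lean on these libraries where they do the work, as an engineer would, in place of code of your own. Each camera call takes 0.05 s, during which the arm holds its last target. There are 200 camera calls.

## Working session

There is one attempt and no reset: what is moved stays moved. The work goes in short steps, Python scripts to look and compute and a tool call to move; the robot and the scene stay as the last step left them, time stands still between calls to the robot, and variables do not carry over. Pictures are saved under pics/ and viewed, at most 10 in all, crops included, and the job is handed in when it is done.

Besides the shell and the picture viewer there is one more tool, called after "Request:" by a JSON object that holds its "fn" and its "kwargs", one argument or row to a line. servo_tool: Moves the arm, as the interface text tells. Its arguments: {"type":"object","properties":{"rows":{"type":"array","items":{"type":"array","items":{"type":"number"}}},"newtons":{"type":"number"}},"required":["rows"]}

```bash
mkdir -p pics; ls; cat > h.py <<'E'
import numpy as np,cv2
from scipy.spatial.transform import Rotation as R
from plant import status,read_camera,camera_info,close_job
def load(n): 
    d=np.load(f'{n}.npz'); return d['p'],d['d']
def snap(n,out):
    p,d=read_camera(n); np.savez(f'{out}.npz',p=p,d=d); cv2.imwrite(f'pics/{out}.png',p[...,::-1]); return p,d
def rot(o):
    o=np.array(o,float)
    return o if o.shape==(3,3) else R.from_rotvec(o).as_matrix() if o.size==3 else R.from_quat(o).as_matrix()
def cloud(n,d):
    c=camera_info(n); f=192/np.tan(np.radians(c['fov_y'])/2)
    v,u=np.mgrid[:384,:512]
    P=np.stack([(u-c['cx'])/f*d,(v-c['cy'])/f*d,d],-1)
    return P@rot(c['orientation']).T+np.array(c['eye'])
E
python3 - <<'E'
from h import *
print(camera_info('top'),camera_info('scene'))
for n in('top','scene'): snap(n,n+'0')
print(status.observe())
E
```

```text
pics
{'fov_y': 47.091680110380935, 'cx': 255.51122842623633, 'cy': 186.10580977033825, 'eye': array([ 0.3939962 , -0.03764216,  1.03798886]), 'orientation': array([-2.13675112,  2.14082998, -0.10672059])} {'fov_y': 53.32010024708518, 'cx': 255.42001727639362, 'cy': 188.17848918482875, 'eye': array([ 0.82286041, -0.57176587,  0.73964927]), 'orientation': array([-2.32298535, -0.58823757,  0.2315484 ])}
{'time_s': 0.1, 'joint_positions': array([ 1.20308998e+00,  2.64679978e-01,  1.60527612e+00,  4.92680431e-05,
        1.27370797e+00, -3.69023216e-02]), 'qd': array([ 0.00048284, -0.00203647, -0.00280942,  0.00138757,  0.00061159,
       -0.00055056]), 'joint_torque': array([ 6.95734252e-04, -5.16703928e+01, -3.68594456e+01, -2.45939606e-05,
        6.20408086e-03, -8.60298627e-06]), 'eef_pos': array([0.2190025 , 0.63781295, 0.25206414]), 'tool_rot': array([-0.5172057 , -3.09825561,  0.00317209]), 'ft_force': array([-0.53538937, -0.33171994,  0.2787343 ]), 'ft_torque': array([-0.00316046, -0.00879096, -0.01405658]), 'grasp_force': 0.0, 'finger_gap': 0.08512482604545867}
```

View pics/top0.png

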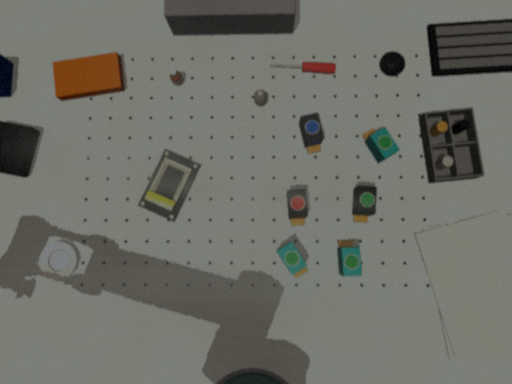

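View pics/scene0.png

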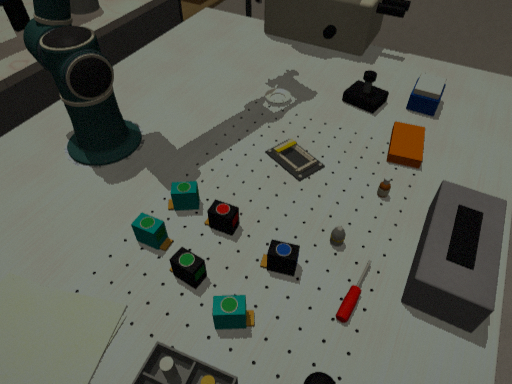

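Things that could be taken for the green cassette, in the top view:
- (366,200): black body, green window
- (384,143), (292,258), (350,260): turquoise bodies, green windows
- (297,203): red, and (312,130): blue

By the description I choose (366,200). I'll check it in an enlarged crop together with the pocket at (170,185).

```bash
python3 - <<'E'
from h import *
p,d=load('top0'); W=cloud('top',d)
a=cv2.resize(p[165:240,325:400],(400,400),interpolation=cv2.INTER_CUBIC)
b=cv2.resize(p[145:225,130:210],(400,400),interpolation=cv2.INTER_CUBIC)
cv2.imwrite('pics/crop1.png',np.hstack([a,b])[...,::-1])
for n in('top',):
  for u,v in[(366,200),(361,219),(297,203),(350,260),(384,143),(170,185),(160,200),(180,165),(400,220)]: print(u,v,W[v,u].round(4))
for nm,(u0,u1,v0,v1) in dict(green=(345,385,178,230),red=(282,315,182,230),turq=(335,370,235,285)).items():
  S=W[v0:v1,u0:u1].reshape(-1,3); C=p[v0:v1,u0:u1].reshape(-1,3).astype(int)
  T=S[(S[:,2]>.056)&(S[:,2]<.075)]
  r=cv2.minAreaRect((T[:,:2]*1000).astype(np.float32)); print(nm,len(T),T.mean(0).round(4),r)
E
```

```text
366 200 [ 0.4906 -0.2504  0.0648]
361 219 [ 0.4522 -0.2505  0.0047]
297 203 [ 0.4844 -0.0987  0.0651]
350 260 [ 0.3601 -0.2118  0.0643]
384 143 [ 0.6182 -0.294   0.0666]
170 185 [0.5344 0.1997 0.0009]
160 200 [0.4959 0.2165 0.0255]
180 165 [0.5797 0.1732 0.018 ]
400 220 [ 0.4499 -0.341   0.002 ]
green 526 [ 0.4911 -0.2515  0.0634] ((491.46539306640625, -252.23513793945312), (40.782806396484375, 62.545284271240234), 84.5018310546875)
red 510 [ 0.4842 -0.0992  0.0635] ((484.6512756347656, -99.29898071289062), (62.2059211730957, 40.067264556884766), 4.705258846282959)
turq 546 [ 0.3567 -0.214   0.0632] ((356.7535095214844, -214.51681518554688), (61.92802429199219, 40.42259216308594), 3.3025920391082764)
```

View pics/crop1.png

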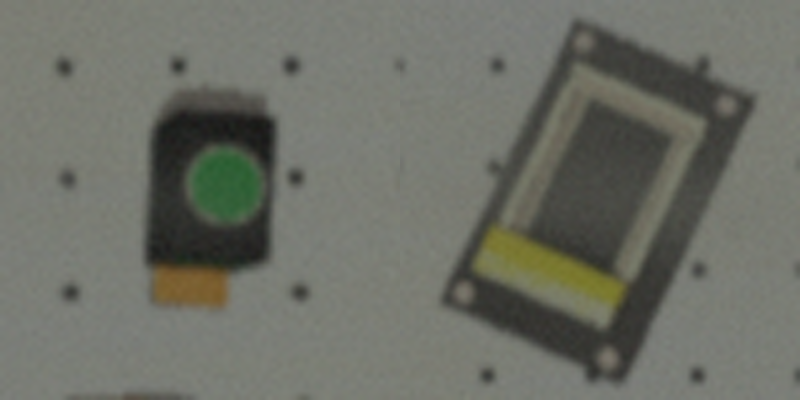

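Crop: the black body with its green window at crop (225,185) and the brass tongue at (190,287), towards the base, confirm the choice. The pocket has its yellow lip at crop (550,265), with white walls from (575,65) to (610,328).

```bash
cat >> h.py <<'E'
def cam(n):
    c=camera_info(n); f=192/np.tan(np.radians(c['fov_y'])/2)
    return f,c['cx'],c['cy'],rot(c['orientation']),np.array(c['eye'])
def toplane(n,uv,z):
    f,cx,cy,Rm,e=cam(n); uv=np.atleast_2d(uv).astype(float)
    r=np.c_[(uv[:,0]-cx)/f,(uv[:,1]-cy)/f,np.ones(len(uv))]@Rm.T
    return e+r*((z-e[2])/r[:,2])[:,None]
def proj(n,P):
    f,cx,cy,Rm,e=cam(n); q=(np.atleast_2d(P)-e)@Rm
    return np.c_[f*q[:,0]/q[:,2]+cx,f*q[:,1]/q[:,2]+cy]
def T(xy,z,yaw,L): 
    c,s=np.cos(yaw),np.sin(yaw); L=np.atleast_2d(L); return np.c_[xy[0]+c*L[:,0]-s*L[:,1],xy[1]+s*L[:,0]+c*L[:,1],z+L[:,2]]
E
python3 - <<'E'
from h import *
for n,(u0,u1,v0,v1) in dict(top=(135,205,148,222),scene=(262,330,132,182)).items():
  p,d=load(n+'0'); W=cloud(n,d); h=cv2.cvtColor(p,cv2.COLOR_RGB2HSV).astype(int)
  m=np.zeros(d.shape,bool); m[v0:v1,u0:u1]=1
  y=m&(h[...,0]>22)&(h[...,0]<38)&(h[...,1]>110)&(h[...,2]>80)
  vv,uu=np.nonzero(y); Y=toplane(n,np.c_[uu,vv],.025)
  print(n,'lip',y.sum(),Y.mean(0).round(4),cv2.minAreaRect((Y[:,:2]*1000).astype(np.float32)),'depth z',np.median(W[y][:,2]))
  pm=m&(W[...,2]>-.01)
  # plate top depth-free table offset
  print('table z near',np.median(W[v0:v1,u0:u1,2]))
# table height by top camera around both
p,d=load('top0');W=cloud('top',d);g=cv2.cvtColor(p,cv2.COLOR_RGB2GRAY)
print('table',np.median(W[180:230,225:270,2]),np.median(W[150:180,335:360,2]))
# picks, crop coords -> px
f=lambda a:(np.array(a)-[400,0]-2)/5+[130,145]
outer=toplane('top',f([(575,65),(708,122),(610,328),(470,272)]),.017)
floor=toplane('top',f([(592,98),(677,130)]),.006)
lip=toplane('top',f([(490,225),(628,285),(618,308),(475,270)]),.025)
for q in(outer,floor,lip): print(q[:,:2].round(4).tolist(),q.mean(0).round(4))
e=outer; print(np.degrees(np.arctan2(*(e[0]-e[3])[[1,0]])),np.degrees(np.arctan2(*(e[1]-e[2])[[1,0]])),np.degrees(np.arctan2(*(e[0]-e[1])[[1,0]])),np.linalg.norm(e[0]-e[3]),np.linalg.norm(e[0]-e[1]))
print(R.from_rotvec(status.observe()['tool_rot']).as_matrix().round(3))
E
```

```text
top lip 154 [0.5012 0.2162 0.025 ] ((501.2613220214844, 215.49679565429688), (70.00143432617188, 12.84439754486084), 68.87445068359375) depth z 0.024632045543512726
table z near 0.002526834615967921
scene lip 74 [0.4999 0.2134 0.025 ] ((499.68511962890625, 212.84230041503906), (68.37875366210938, 20.257064819335938), 72.84740447998047) depth z 0.023591487265743005
table z near -0.0003525050128127538
table -0.0006593327613403366 -0.0006669508959302739
[[0.5979, 0.2106], [0.5701, 0.1466], [0.4728, 0.1907], [0.4993, 0.2575]] [0.535  0.2013 0.017 ]
[[0.584, 0.2046], [0.5682, 0.1633]] [0.5761 0.184  0.006 ]
[[0.5205, 0.2465], [0.4921, 0.181], [0.4814, 0.1854], [0.4994, 0.2529]] [0.4984 0.2165 0.025 ]
-25.4639490574181 -24.38876781889643 66.54265949886735 0.10923611303599534 0.06978387695094158
[[-0.946  0.325 -0.001]
 [ 0.325  0.946 -0.002]
 [ 0.    -0.002 -1.   ]]
```

```bash
cat > fit.py <<'E'
from h import *
from scipy.optimize import minimize
def rect(x0,x1,w,z): return [(x0,-w,z),(x1,-w,z),(x1,w,z),(x0,w,z)]
S=8
def render(n,q,box,t):
    u0,u1,v0,v1=box; im=np.zeros(((v1-v0)*S,(u1-u0)*S),np.float32)
    def poly(L,c):
        uv=proj(n,T(q[:2],.006,q[2],L))+.5-[u0,v0]
        cv2.fillPoly(im,[np.round(uv*S*16).astype(np.int32)],c,shift=4)
    poly(rect(-51-t,35+t,23+t,.011),1.); poly(rect(-51,35,23,0),0.); poly(rect(-51,-39,q[3],.019),.7)
    return cv2.GaussianBlur(cv2.resize(im,(u1-u0,v1-v0),interpolation=cv2.INTER_AREA),(0,0),.7)
def rect(x0,x1,w,z): return [(x0/1000,-w/1000,z),(x1/1000,-w/1000,z),(x1/1000,w/1000,z),(x0/1000,w/1000,z)]
B=dict(top=(135,205,148,222),scene=(262,330,132,182))
def cost(v,names=('top','scene')):
    q=[v[0]/1000,v[1]/1000,np.radians(v[2]),v[4]]; s=0
    for n in names:
        u0,u1,v0,v1=B[n]; g=IM[n][v0:v1,u0:u1]; m=render(n,q,B[n],v[3])
        k=cv2.dilate((m>.02).astype(np.uint8),np.ones((5,5)))>0
        s-=np.corrcoef(g[k],m[k])[0,1]
    return s
IM={n:cv2.cvtColor(load(n+'0')[0],cv2.COLOR_RGB2GRAY).astype(float) for n in B}
for names in(('top',),('scene',),('top','scene')):
    best=min((minimize(cost,[543+a,198,y,8,33],args=(names,),method='Nelder-Mead',options=dict(initial_simplex=np.array([543+a,198,y,8,33])+np.vstack([np.zeros(5),np.diag([5,5,3,3,3])]))) for a in(-4,4) for y in(-26,-22)),key=lambda r:r.fun)
    print(names,best.x.round(2),best.fun)
E
python3 fit.py
```

```text
('top',) [542.9  197.94 -25.11  11.13  27.61] -0.9075377381875787Traceback (most recent call last):
  File "fit.py", line 23, in <module>
    best=min((minimize(cost,[543+a,198,y,8,33],args=(names,),method='Nelder-Mead',options=dict(initial_simplex=np.array([543+a,198,y,8,33])+np.vstack([np.zeros(5),np.diag([5,5,3,3,3])]))) for a in(-4,4) for y in(-26,-22)),key=lambda r:r.fun)
  File "fit.py", line 23, in <genexpr>
    best=min((minimize(cost,[543+a,198,y,8,33],args=(names,),method='Nelder-Mead',options=dict(initial_simplex=np.array([543+a,198,y,8,33])+np.vstack([np.zeros(5),np.diag([5,5,3,3,3])]))) for a in(-4,4) for y in(-26,-22)),key=lambda r:r.fun)
              ~~~~~~~~^^^^^^^^^^^^^^^^^^^^^^^^^^^^^^^^^^^^^^^^^^^^^^^^^^^^^^^^^^^^^^^^^^^^^^^^^^^^^^^^^^^^^^^^^^^^^^^^^^^^^^^^^^^^^^^^^^^^^^^^^^^^^^^^^^^^^^^^^^^^^^^^^^^^^^^^^^^^^^^^^^^^^
    res = _minimize_neldermead(fun, x0, args, callback, bounds=bounds,
                               **options)
    fxcc = func(xcc)
    fx = function(np.copy(x), *(wrapper_args + args))
  File "fit.py", line 17, in cost
    u0,u1,v0,v1=B[n]; g=IM[n][v0:v1,u0:u1]; m=render(n,q,B[n],v[3])
                                              ~~~~~~^^^^^^^^^^^^^^^
  File "fit.py", line 10, in render
    poly(rect(-51-t,35+t,23+t,.011),1.); poly(rect(-51,35,23,0),0.); poly(rect(-51,-39,q[3],.019),.7)
                                                                     ~~~~^^^^^^^^^^^^^^^^^^^^^^^^^^^^
  File "fit.py", line 8, in poly
    uv=proj(n,T(q[:2],.006,q[2],L))+.5-[u0,v0]
       ~~~~^^^^^^^^^^^^^^^^^^^^^^^^
  File "h.py", line 24, in proj
    f,cx,cy,Rm,e=cam(n); q=(np.atleast_2d(P)-e)@Rm
                 ~~~^^^
  File "h.py", line 17, in cam
    c=camera_info(n); f=192/np.tan(np.radians(c['fov_y'])/2)
ValueError: time passes only in moves, steps and waits
```

```bash
cat >> h.py <<'E'
def goal(xy,zw,yaw,tilt):  # cassette-aligned tool pose; tool x=-cassette x, y=+y, z down
    return np.array([*xy,zw]), (R.from_euler('z',yaw,degrees=True)*R.from_euler('y',tilt,degrees=True)).as_matrix()@np.diag([-1,1,-1.])
def delta(P,Rm,frm=None):
    if frm is None:
        s=status.observe(); frm=(s['eef_pos'],rot(s['tool_rot']))
    p0,R0=frm
    print('shift mm',(R0.T@(P-p0)*1000).round(1),'turn deg',np.degrees(R.from_matrix(R0.T@Rm).as_rotvec()).round(2))
E
python3 -c "
from h import *
delta(*goal((.5,.1,),.25,-5.5,0)); delta(*goal((.4915,-.2522),.16,-5.5,0))"
```

```text
shift mm [-440.5 -417.4    2.9] turn deg [ -0.12  -0.02 -13.45]
shift mm [-546.8 -753.    93.6] turn deg [ -0.12  -0.02 -13.45]
```

Request:
{"fn": "servo_tool", "kwargs": {
  "rows": [
    [1,-0.44,-0.417,0.003,0,0,-13.5],
    [1,-0.44,-0.417,0.003,0,0,-13.5],
    [1,-0.44,-0.417,0.003,0,0,-13.5],
    [1,-0.44,-0.417,0.003,0,0,-13.5],
    [1,-0.44,-0.417,0.003,0,0,-13.5],
    [1,-0.44,-0.417,0.003,0,0,-13.5],
    [1,-0.44,-0.417,0.003,0,0,-13.5],
    [1,-0.44,-0.417,0.003,0,0,-13.5],
    [1,-0.44,-0.417,0.003,0,0,-13.5],
    [1,-0.44,-0.417,0.003,0,0,-13.5],
    [1,-0.44,-0.417,0.003,0,0,-13.5],
    [1,-0.44,-0.417,0.003,0,0,-13.5]
  ]
}}

```text
time_s: 1.6
eef_pos: [0.4995, 0.1012, 0.2498]
tool_rot: [-0.151, -3.137, -0.001]
ft_force: [-0.4, 0.2, -0.1]
finger_gap: 0.0849
grasp_force: 0.0
```

```bash
python3 -c "
from h import *
delta(*goal((.4915,-.2522),.16,-5.5,0))"
```

```text
shift mm [ -26.1 -352.6   89.7] turn deg [ 0.02 -0.07 -0.  ]
```

Request:
{"fn": "servo_tool", "kwargs": {
  "rows": [
    [1,-0.026,-0.353,0.05,0,0,0],
    [1,-0.026,-0.353,0.05,0,0,0],
    [1,-0.026,-0.353,0.05,0,0,0],
    [1,-0.026,-0.353,0.05,0,0,0],
    [1,-0.026,-0.353,0.05,0,0,0],
    [1,-0.026,-0.353,0.05,0,0,0],
    [1,-0.026,-0.353,0.05,0,0,0],
    [1,-0.026,-0.353,0.05,0,0,0],
    [1,-0.026,-0.353,0.09,0,0,0],
    [1,-0.026,-0.353,0.09,0,0,0]
  ]
}}

```text
time_s: 2.85
eef_pos: [0.4902, -0.2494, 0.1574]
tool_rot: [-0.145, -3.132, -0.006]
ft_force: [0.2, 0.9, -0.4]
finger_gap: 0.0853
grasp_force: 0.0
```

```bash
python3 - <<'E'
from h import *
delta(*goal((.4915,-.2522),.047,-5.5,0))
p,d=snap('scene','s1')
cv2.imwrite('pics/s1c.png',cv2.resize(p[180:330,100:300],(800,600),interpolation=cv2.INTER_CUBIC)[...,::-1])
E
```

```text
shift mm [ -2.2  -3.  110.4] turn deg [ 0.19 -0.36  0.2 ]
```

View pics/s1c.png

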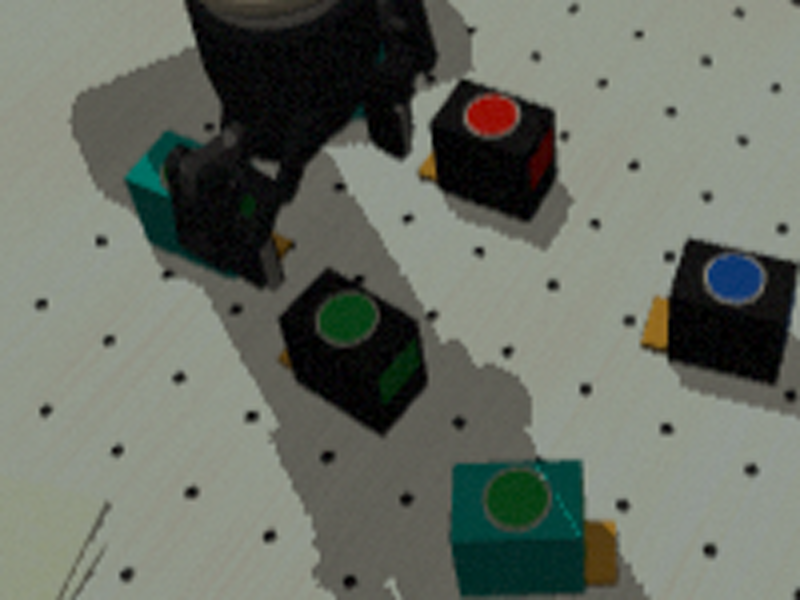

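The open fingers hang to either side of the black cassette at crop (350,340). Its green end panel is at (400,370), and nothing is in the way. Descending to grip.

Request:
{"fn": "servo_tool", "kwargs": {
  "newtons": 50,
  "rows": [
    [1,-0.001,-0.001,0.055,0,0,0],
    [1,-0.001,-0.001,0.09,0,0,0],
    [1,-0.001,-0.001,0.112,0,0,0],
    [1,-0.001,-0.001,0.112,0,0,0],
    [1,-0.001,-0.001,0.112,0,0,0],
    [-1,-0.001,-0.001,0.112,0,0,0],
    [-1,-0.001,-0.001,0.112,0,0,0],
    [-1,-0.001,-0.001,0.112,0,0,0],
    [-1,-0.001,-0.001,0.112,0,0,0],
    [-1,-0.001,-0.001,0.112,0,0,0],
    [-1,-0.001,-0.001,0.112,0,0,0]
  ]
}}

```text
time_s: 4.28
eef_pos: [0.4939, -0.2543, 0.0493]
tool_rot: [0.15, 3.137, -0.001]
ft_force: [-1.5, 1.5, 5.0]
finger_gap: 0.0393
grasp_force: 51.4
```

```bash
python3 - <<'E'
from h import *
s=status.observe(); print(s['eef_pos'],s['tool_rot'],s['finger_gap'],s['grasp_force'],s['ft_force'])
np.savez('grasp.npz',p=s['eef_pos'],r=rot(s['tool_rot']))
delta(*goal((.4915,-.2522),.2,-5.5,0)); delta(*goal((.542,.02),.2,-25,0)); delta(*goal((.56,.19),.2,-25,-20))
E
```

```text
[ 0.49385197 -0.25431583  0.04931055] [ 1.49597929e-01  3.13667185e+00 -9.99838616e-04] 0.039286832702343816 51.38832092285156 [-1.47538978  1.46708391  5.00363101]
shift mm [   2.3    1.8 -150.7] turn deg [-0.03  0.08  0.04]
shift mm [ -22.   277.6 -150.8] turn deg [-0.02  0.08 19.54]
shift mm [ -23.8  448.5 -150.9] turn deg [  3.39 -19.72  19.34]
```

Request:
{"fn": "servo_tool", "kwargs": {
  "rows": [
    [-1,0,0,-0.05,0,0,0],
    [-1,0,0,-0.11,0,0,0],
    [-1,0,0,-0.15,0,0,0],
    [-1,0,0.04,-0.15,0,0,4],
    [-1,-0.01,0.09,-0.15,0,0,8],
    [-1,-0.02,0.14,-0.15,0,0,12],
    [-1,-0.024,0.2,-0.15,0,0,19.5],
    [-1,-0.024,0.26,-0.15,0,0,19.5],
    [-1,-0.024,0.32,-0.15,1.1,-6.6,19.5],
    [-1,-0.024,0.38,-0.15,2.2,-13.2,19.4],
    [-1,-0.024,0.43,-0.15,3.4,-19.7,19.3],
    [-1,-0.024,0.448,-0.15,3.4,-19.7,19.3]
  ]
}}

```text
time_s: 5.78
eef_pos: [0.5569, 0.1931, 0.1964]
tool_rot: [0.598, 2.739, -0.107]
ft_force: [-1.1, 0.2, -2.5]
finger_gap: 0.039
grasp_force: 51.6
```

Request:
{"fn": "servo_tool", "kwargs": {
  "rows": [
    [-1,0,0,0,0,0,0],
    [-1,0,0,0,0,0,0],
    [-1,0,0,0,0,0,0]
  ]
}}

```text
time_s: 6.15
eef_pos: [0.56, 0.188, 0.1981]
tool_rot: [0.609, 2.734, -0.108]
ft_force: [-0.3, -0.2, -1.2]
finger_gap: 0.0397
grasp_force: 51.6
```

```bash
python3 - <<'E'
from h import *
for i in range(1):
  s=status.observe(); print(s['eef_pos'],s['tool_rot'],s['finger_gap'],s['grasp_force'])
  Rm=rot(s['tool_rot']); print(R.from_matrix(Rm@np.diag([-1,1,-1])).as_euler('ZYX',degrees=True))
p,d=snap('scene','s2'); q,_=snap('top','t2')
a=cv2.resize(p[60:210,210:360],(600,600),interpolation=cv2.INTER_CUBIC)
cv2.imwrite('pics/s2c.png',a[...,::-1])
s=status.observe(); print(s['eef_pos'],s['tool_rot'])
E
```

```text
[0.56001389 0.18800817 0.19813997] [ 0.60877709  2.73434431 -0.10777562] 0.0396658186867896 51.611952781677246
[-25.0946323  -19.8688918   -0.04971155]
[0.5600172  0.18830105 0.19828341] [ 0.60843596  2.73408276 -0.10724975]
```

View pics/s2c.png

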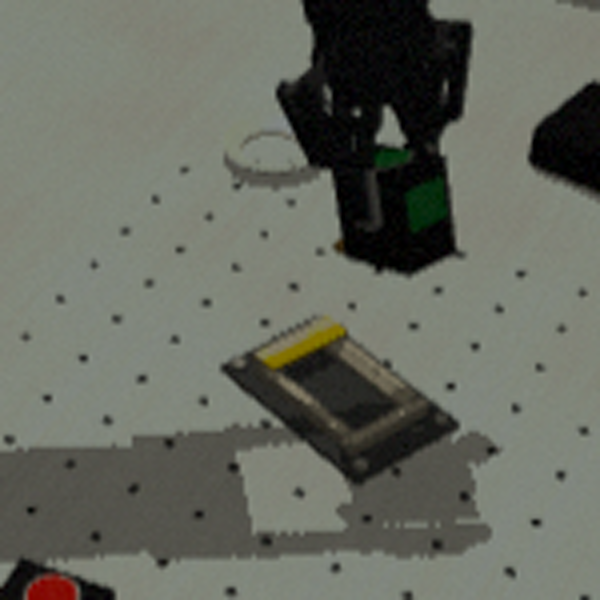

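The cassette is held tilted at crop (400,210), its tongue at the left at (340,246), with the pocket below at (340,390). Next I compare the seen corners with the predicted ones and plan a low hover.

```bash
cat >> h.py <<'E'
SEAT=np.array([.5429,.1979,.006]); YAW=-25.1; CT=np.array([.0022,0,.0165])
def cass():  # predicted cassette pose from the arm
    s=status.observe(); Rm=rot(s['tool_rot']); return s['eef_pos']+Rm@CT, Rm@np.diag([-1,1,-1])
def ins(xt,h,tilt,dy=0):
    t=np.radians(tilt); c,s=np.cos(t),np.sin(t); y=np.radians(YAW)
    x=xt+47*c-32*s; z=h+47*s+32*c
    C=SEAT+np.array([np.cos(y)*x-np.sin(y)*dy,np.sin(y)*x+np.cos(y)*dy,z])/1000
    _,Rm=goal((0,0),0,YAW,-tilt); return C-Rm@CT,Rm
E
python3 - <<'E'
from h import *
c,Rc=cass(); L=np.array([(31,-20,-32),(31,20,-32),(-31,-20,-32),(31,-20,32),(31,20,32)])/1000
print(((proj('scene',c+L@Rc.T)-[210,60])*4+2).round(1))
P,Rm=ins(-34,22,20); print(P); delta(P,Rm)
E
```

```text
[[411.1 276.2]
 [458.9 252.6]
 [345.8 257.2]
 [397.3 176. ]
 [447.1 153.3]]
[0.53895616 0.19974743 0.09040248]
shift mm [59.2  1.5 93.3] turn deg [-0.02 -0.12  0.01]
```

Request:
{"fn": "servo_tool", "kwargs": {
  "rows": [
    [-1,0.03,0,0.03,0,0,0],
    [-1,0.059,0.001,0.06,0,0,0],
    [-1,0.059,0.0015,0.093,0,0,0],
    [-1,0.059,0.0015,0.093,0,0,0],
    [-1,0.059,0.0015,0.093,0,0,0]
  ]
}}

```text
time_s: 6.88
eef_pos: [0.5396, 0.2011, 0.0919]
tool_rot: [0.606, 2.733, -0.105]
ft_force: [0.0, 0.9, -1.5]
finger_gap: 0.039
grasp_force: 51.3
```

```bash
python3 - <<'E'
from h import *
p,d=snap('scene','s3'); q,_=snap('top','t3')
a=cv2.resize(p[90:190,250:350],(600,600),interpolation=cv2.INTER_CUBIC)
c,Rc=cass(); print(c, R.from_matrix(Rc).as_euler('ZYX',degrees=True))
L=np.array([(31,-20,-32),(31,20,-32),(-31,-20,-32),(-47,-16,-32)])/1000
print(((proj('scene',c+L@Rc.T)-[250,90])*6+3).round(1).tolist())
F=np.array([(35,-23,0),(35,23,0),(-39,-23,0)])/1000; Q=np.array([(-39,-23,19),(-39,23,19),(-51,-23,19)])/1000
print(((proj('scene',T(SEAT,SEAT[2],np.radians(YAW),np.vstack([F,Q])))-[250,90])*6+3).round(1).tolist())
b=cv2.resize(q[145:225,130:210],(600,600),interpolation=cv2.INTER_CUBIC)
cv2.imwrite('pics/s3c.png',a[...,::-1]); cv2.imwrite('pics/t3c.png',b[...,::-1])
P,Rm=ins(-34,2,20); delta(P,Rm)
E
```

```text
[0.54339556 0.20015473 0.07658144] [-25.03171977 -20.01877931   0.14505327]
[[321.3, 394.0], [387.6, 358.8], [234.1, 361.2], [219.4, 349.8]]
[[295.7, 476.1], [369.7, 436.0], [194.4, 390.3], [196.5, 360.2], [270.3, 323.1], [180.5, 346.9]]
shift mm [ 7.9 -2.3 21. ] turn deg [0.17 0.02 0.06]
```

View pics/s3c.png

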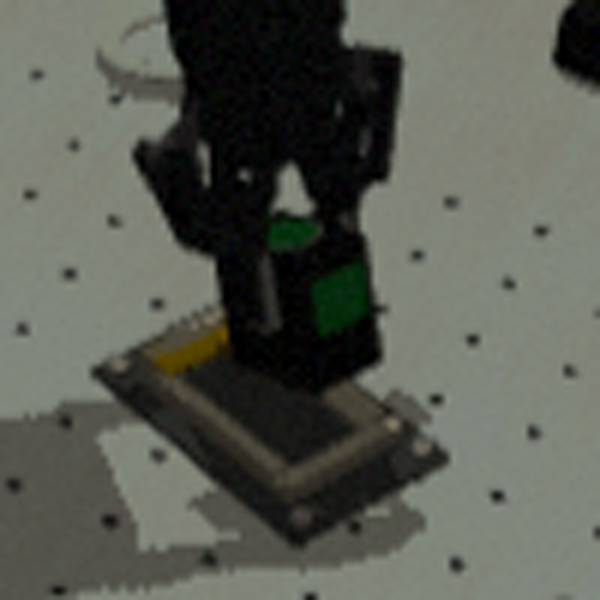

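Scene crop: the cassette's lower edge is at (320,393) and (381,362), matching the prediction. It hangs right over the pocket with the lip at (190,350) left free. The outer wall corners are at about (288,497), (405,425) and (150,350).

```bash
python3 - <<'E'
from h import *
F=np.array([(46,-34,11),(46,34,11),(-62,-34,11)])/1000
print(((proj('scene',T(SEAT,SEAT[2],np.radians(YAW),F))-[250,90])*6+3).round(1).tolist())
uv=(np.array([(288,497),(405,425)])-3)/6+[250,90]
w=toplane('scene',uv,.017); y=np.radians(YAW); D=(w-SEAT)[:,:2]; print((D@np.array([[np.cos(y),-np.sin(y)],[np.sin(y),np.cos(y)]])*1000).round(1))
a=load('scene0')[0][130:185,262:330]; a=cv2.resize(a,(742,600),interpolation=cv2.INTER_CUBIC)
uv=(proj('scene',T(SEAT,SEAT[2],y,np.array([(46,-34,11),(46,34,11),(-62,34,11),(-62,-34,11)])/1000))-[262,130]+.5)*10.91
cv2.polylines(a,[uv.astype(np.int32)],True,(255,0,0),1)
for z,col in((15,(0,255,255)),(19,(0,255,255))):
  uv=(proj('scene',T(SEAT,SEAT[2],y,np.array([(-39,-34,z),(-39,34,z)])/1000))-[262,130]+.5)*10.91
  cv2.polylines(a,[uv.astype(np.int32)],True,col,1)
cv2.imwrite('pics/s0o.png',a[...,::-1])
E
```

```text
[[295.3, 482.0], [405.7, 422.0], [147.5, 356.5]]
[[ 51.5 -43.1]
 [ 47.3  32.3]]
```

View pics/s0o.png

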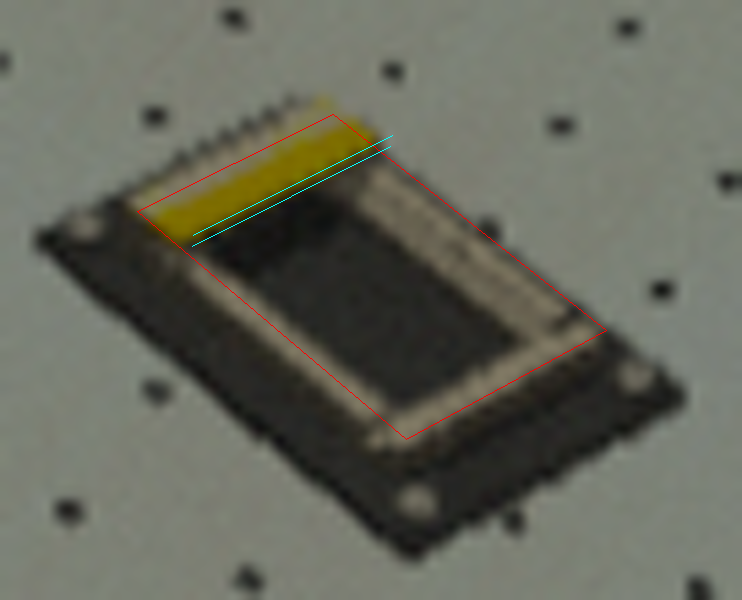

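The overlay agrees with the pocket's walls and lip to about 1 pixel; for example, the lip edge runs from (185,243) to (370,148). Going down just inside, tongue tip ahead of the lip.

```bash
python3 - <<'E'
from h import *
delta(*ins(-34,22,20)); delta(*ins(-34,3,20)); delta(*ins(-46,2,20))
E
```

```text
shift mm [ 1.1 -2.2  2.2] turn deg [0.17 0.02 0.06]
shift mm [ 7.6 -2.3 20. ] turn deg [0.17 0.02 0.06]
shift mm [19.2 -2.2 16.9] turn deg [0.17 0.02 0.06]
```

Request:
{"fn": "servo_tool", "kwargs": {
  "rows": [
    [-1,0.001,-0.002,0.002,0,0,0],
    [-1,0.001,-0.002,0.002,0,0,0],
    [-1,0.004,-0.002,0.01,0,0,0],
    [-1,0.0075,-0.002,0.019,0,0,0],
    [-1,0.0075,-0.002,0.019,0,0,0],
    [-1,0.0075,-0.002,0.019,0,0,0]
  ]
}}

```text
time_s: 7.72
eef_pos: [0.5368, 0.1995, 0.0697]
tool_rot: [0.605, 2.736, -0.108]
ft_force: [-0.2, 0.2, -1.8]
finger_gap: 0.0394
grasp_force: 51.7
```

```bash
python3 - <<'E'
from h import *
s=status.observe(); print(s['eef_pos'],s['ft_force'],s['ft_torque'])
delta(*ins(-34,3,20)); delta(*ins(-46,2,20))
E
```

```text
[0.53680702 0.19946637 0.06971966] [-0.24027259  0.22258946 -1.81139222] [ 0.15721847  0.27960311 -0.01528535]
shift mm [-2.3  1.2 -1. ] turn deg [-0.02 -0.16  0.16]
shift mm [ 9.3  1.2 -4.1] turn deg [-0.02 -0.16  0.16]
```

Request:
{"fn": "servo_tool", "kwargs": {
  "rows": [
    [-1,0.003,0.0005,-0.0012,0,0,0],
    [-1,0.006,0.0005,-0.0025,0,0,0],
    [-1,0.009,0.0005,-0.004,0,0,0],
    [-1,0.009,0.0005,-0.004,0,0,0],
    [-1,0.009,0.0005,-0.004,0,0,0]
  ]
}}

```text
time_s: 8.35
eef_pos: [0.5286, 0.2043, 0.0711]
tool_rot: [0.605, 2.734, -0.106]
ft_force: [-0.4, -0.5, -2.9]
finger_gap: 0.0392
grasp_force: 51.7
```

```bash
python3 - <<'E'
from h import *
s=status.observe(); print(s['eef_pos'],s['ft_force'],s['ft_torque'])
delta(*ins(-46,1,20))
p,d=snap('scene','s4')
cv2.imwrite('pics/s4c.png',cv2.resize(p[90:190,250:350],(600,600),interpolation=cv2.INTER_CUBIC)[...,::-1])
E
```

```text
[0.52860355 0.20431387 0.07114293] [-0.38117736 -0.47551542 -2.86057362] [0.06158421 0.25724211 0.0316405 ]
shift mm [1.2 0.3 1.4] turn deg [ 0.05 -0.1   0.15]
```

View pics/s4c.png

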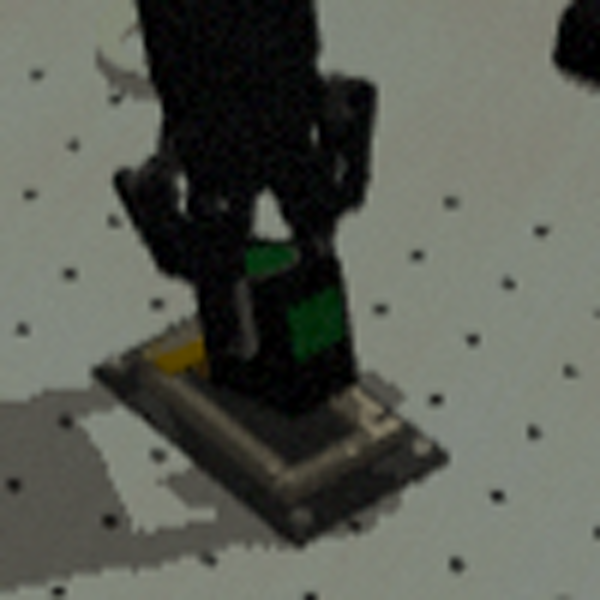

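It has slid in without contact. The cassette's lower edge is at (290,413)–(355,383), with its tongue end at the lip (205,355). Now work out the rocking path about the tongue tip.

```bash
python3 - <<'E'
from h import *
for xt,h,t in [(-46,1,20),(-46,.5,16),(-46,.5,12),(-46.5,.5,8),(-46.5,.5,4),(-46.5,.5,0),(-47,-1,0)]: delta(*ins(xt,h,t))
E
```

```text
shift mm [1.3 0.3 1.4] turn deg [ 0.05 -0.1   0.14]
shift mm [-1.8  0.3  5.4] turn deg [0.04 3.9  0.15]
shift mm [-4.8  0.2  9.2] turn deg [0.04 7.9  0.15]
shift mm [-7.1  0.2 12.9] turn deg [ 0.03 11.9   0.15]
shift mm [-9.6  0.2 17.1] turn deg [ 0.02 15.9   0.15]
shift mm [-11.7   0.2  21.4] turn deg [ 0.02 19.9   0.15]
shift mm [-10.7   0.2  22.6] turn deg [ 0.02 19.9   0.15]
```

Request:
{"fn": "servo_tool", "kwargs": {
  "rows": [
    [-1,0.0013,0,0.0014,0,0,0],
    [-1,0.0013,0,0.0014,0,0,0],
    [-1,-0.0002,0,0.0034,0,2,0],
    [-1,-0.0018,0,0.0054,0,4,0],
    [-1,-0.0033,0,0.0073,0,6,0],
    [-1,-0.0048,0,0.0092,0,8,0],
    [-1,-0.0071,0,0.0129,0,12,0],
    [-1,-0.0083,0,0.015,0,14,0],
    [-1,-0.0083,0,0.015,0,14,0]
  ]
}}

```text
time_s: 9.52
eef_pos: [0.5411, 0.1982, 0.06]
tool_rot: [0.658, 2.968, -0.035]
ft_force: [0.3, -1.5, 0.8]
finger_gap: 0.0393
grasp_force: 51.9
```

```bash
python3 - <<'E'
from h import *
s=status.observe(); print(s['eef_pos'],s['ft_force'],s['ft_torque'])
for xt,h,t in [(-46.5,.5,6),(-46.5,.5,3),(-46.5,.5,0),(-47,-1,0)]: delta(*ins(xt,h,t))
E
```

```text
[0.54113984 0.19824142 0.0600083 ] [ 0.28826222 -1.45520819  0.81946198] [-0.26820753  0.15243766 -0.01298704]
shift mm [0.9 0.4 0. ] turn deg [-0.01 -0.06  0.09]
shift mm [-1.6  0.4  2.7] turn deg [-0.01  2.94  0.09]
shift mm [-3.9  0.4  5.4] turn deg [-0.02  5.94  0.09]
shift mm [-3.2  0.4  6.9] turn deg [-0.02  5.94  0.09]
```

Forces are small, so I finish the rock and press lightly.

Request:
{"fn": "servo_tool", "kwargs": {
  "rows": [
    [-1,-0.0015,0,0.0027,0,3,0],
    [-1,-0.004,0,0.0054,0,6,0],
    [-1,-0.004,0,0.0054,0,6,0],
    [-1,-0.004,0,0.0065,0,6,0],
    [-1,-0.004,0,0.0065,0,6,0]
  ]
}}

```text
time_s: 10.15
eef_pos: [0.5449, 0.1966, 0.0553]
tool_rot: [0.677, 3.067, -0.001]
ft_force: [-2.9, -3.9, 8.6]
finger_gap: 0.0394
grasp_force: 53.1
```

```bash
python3 - <<'E'
from h import *
s=status.observe(); print(s['eef_pos'],s['ft_force'],s['ft_torque'])
delta(*ins(-47,0,0))
p,d=snap('scene','s5')
cv2.imwrite('pics/s5c.png',cv2.resize(p[90:190,250:350],(600,600),interpolation=cv2.INTER_CUBIC)[...,::-1])
E
```

```text
[0.54492438 0.1965643  0.05532941] [-2.90436127 -3.86793431  8.60717608] [-0.65248438  0.39270021 -0.01532644]
shift mm [0.2 0.4 0.8] turn deg [-0.04  0.05  0.19]
```

View pics/s5c.png

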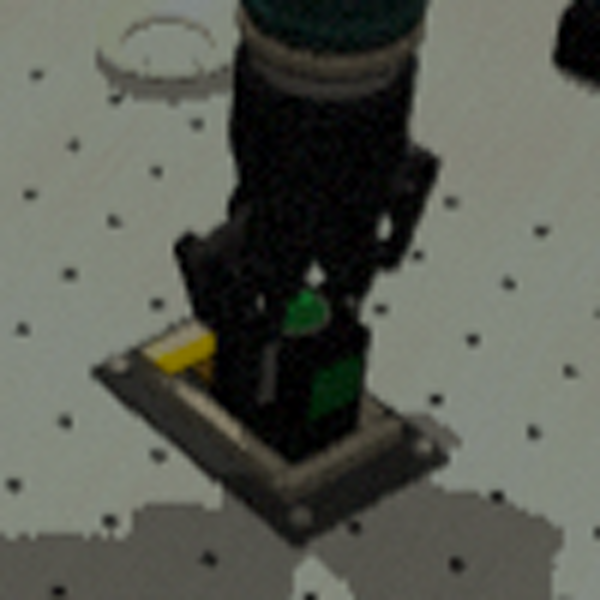

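The cassette is inside the walls, with brass visible under the lip at (203,368) and a floor contact of about 9 N. I let go and withdraw.

Request:
{"fn": "servo_tool", "kwargs": {
  "rows": [
    [0.3,0,0,0,0,0,0],
    [0.6,0,0,0,0,0,0],
    [1,0,0,0,0,0,0],
    [1,0,0,0,0,0,0],
    [1,0,0,-0.02,0,0,0],
    [1,0,0,-0.05,0,0,0],
    [1,0,0,-0.1,0,0,0],
    [1,-0.06,0,-0.15,0,0,0],
    [1,0.06,0,-0.2,0,0,0],
    [1,0.12,0,-0.2,0,0,0],
    [1,0.18,0,-0.2,0,0,0],
    [1,0.18,0,-0.2,0,0,0]
  ]
}}

```text
time_s: 11.7
eef_pos: [0.3801, 0.2734, 0.2562]
tool_rot: [-0.679, -3.067, -0.004]
ft_force: [0.0, 0.3, 0.5]
finger_gap: 0.0855
grasp_force: 0.0
```

```bash
python3 - <<'E'
from h import *
p,d=snap('scene','s6'); q,e=snap('top','t6')
a=cv2.resize(p[90:190,250:350],(400,400),interpolation=cv2.INTER_CUBIC)
b=cv2.resize(q[145:225,130:210],(400,400),interpolation=cv2.INTER_CUBIC)
cv2.imwrite('pics/f6.png',np.hstack([a,b])[...,::-1])
for n,dd,(u0,u1,v0,v1) in(('top',e,(135,205,148,222)),('scene',d,(262,330,100,182))):
  S=cloud(n,dd)[v0:v1,u0:u1].reshape(-1,3); S=S[(abs(S[:,2]-.07)<.008)&(np.hypot(*(S[:,:2]-SEAT[:2]).T)<.06)]
  c=S.mean(0); A=np.c_[S[:,:2]-c[:2],np.ones(len(S))]; k=np.linalg.lstsq(A,S[:,2],rcond=None)[0]
  print(n,len(S),c.round(4),'slope deg',np.degrees(k[:2]).round(2),cv2.minAreaRect((S[:,:2]*1000).astype(np.float32)))
E
```

```text
top 506 [0.5422 0.1991 0.0696] slope deg [0.69 0.89] ((542.7110595703125, 199.99136352539062), (41.551414489746094, 61.87901306152344), 65.62383270263672)
scene 255 [0.5445 0.1935 0.0683] slope deg [-0.08  2.75] ((542.8758544921875, 195.98880004882812), (41.93210983276367, 63.69026565551758), 64.28778839111328)
```

View pics/f6.png

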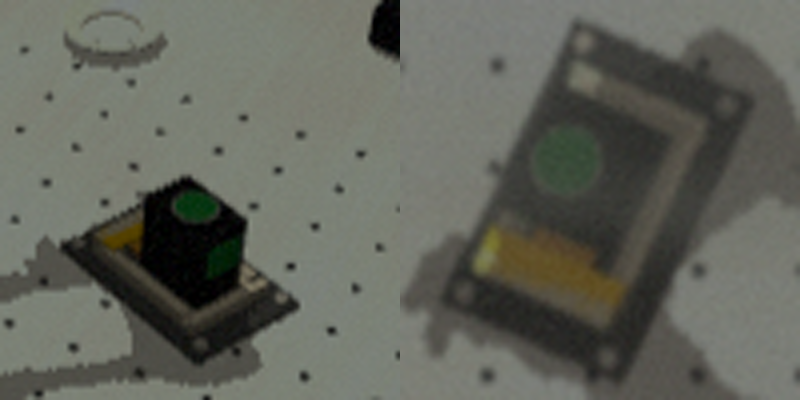

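The cassette lies flat in the pocket. Its top is at 0.0696 m (0.070 expected), it is about 2 mm from the seat, its yaw is within 1°, and its tongue disappears under the lip at crop (565,245). The gripper is clear.

```bash
python3 -c "
from plant import close_job
print(close_job())"
```

```text
the job is handed in; nothing more can be done
None
```

The green cassette lies flat in the pocket with its tongue under the lip, the gripper is clear, the red and blue cassettes were not touched, and the job was handed in at about 12 s; no verdict was returned.

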